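# Put the spice jar away, shut the keeper and clip it

## Robot

A 7-joint arm with a two-finger parallel gripper is mounted at the origin on the work surface. World frame = base frame: x ahead of the robot, y to its left, z up, the work surface at z = 0. Lengths are in m, angles in rad, forces in N, time in s.
With the tool pointing down it reaches from about 0.425 to 0.925 m from the base axis. Payload 6.8 kg.
Tool frame: the origin (TCP) lies midway between the tips of the shut fingers; the grasp point (between the pads) lies 19 mm behind it (r.grip_depth is the distance from the TCP to the grasp point, in m); z points along the fingers, y is the line along which they close (so a half turn about z gives the same grasp; the last joint's range is limited). The gripper opens to 85 mm and grips with 20 to 120 N. Pads are 22 mm wide; open, the fingers measure 114 mm over their backs; the gripper's body (76 mm by 85 mm) begins 54 mm behind the grasp point. The pads swing forward as they close: fully open they stand 13 mm farther back than shut.
Start: joints at [1.204, 0.477, 0.022, 1.555, -0.011, 1.109, -0.083], TCP at [0.173, -0.653, 0.231] pointing down, gripper open.
Joint ranges: [-2.96, 2.96], [-0.34, 2.1], [-1.41, 1.46], [0.24, 2.44], [-1.37, 4.51], [0.17, 1.92], [-2.96, 2.96]. Speed limits (rad/s): [2.39, 2.39, 3.14, 3.14, 3.14, 3.14, 3.14].

## Interface

Orientations are given as a rotation vector (axis times angle).
In Python, from bench import telemetry, grab_frame, calibration, order, silhouettes, r gives the robot as it stands.
- The arm moves only by the tool apply_moves, never from a script. Its argument "moves" is a list of rows, each a list of 7 numbers: the turn, a rotation vector about the tool's x, y, z scaled (see below), then the shift along the tool's x, y, z scaled (see below), then the opening, from -1 (shut) to 1 (fully open). A call has exactly 8 rows; each row shifts and turns the commanded pose from where the row before left it, along the tool's axes as they then stand; what a row does not reach is not made up. The controller multiplies each number of a shift by 1000 mm and each number of a turn by 6 degrees. A row lasts 1/12 s, in which the tool goes at most 41.7 mm and 7.16 degrees, less where a joint would pass 70% of its speed; a pose out of reach is approached as far as the arm can. A call with a number of a shift or a turn outside -1 to 1 is refused whole. A call with a gripper value outside its range is refused whole. The fingers move at their own pace and stop on an object; "grip_force" is the grip in N (left out, the last holds). Time passes only in rows, so rows that do not move let the fingers close, or fill a call up. It gives the time, the measured TCP pose, the force, the opening and the grip force at its end, in the units of the state.
- telemetry.get_obs(): the state, without advancing time (a new reading comes with each control period).
- grab_frame(name): name is "side" or "top"; returns the picture (400x640x3 uint8, blue, green, red); there is no depth.
- calibration(name): a dict with "fx", "fy", "cx", "cy" (pixels), "world_from_camera" (4x4, takes a point from camera to world coordinates). Camera axes: x right, y down, z forward; pixel columns grow to the right and rows downward; lengths in m; the calibration is good to about 2 mm. A picture is of the moment at which its call begins. calibration takes no time and is no camera call.
- order.hand_in(): hands the job in; it is judged then, once.
Trained networks look in the newest picture that a camera, given by its name, has taken for a name from the list of things; names that differ only in an ending like _2 or _b are one class to them, and where a whole thing is asked for, a point or a joint stands for the part that bears it (a point fixed in the world has none). Each returns a list of dicts, best first, with "p" (0 to 1); they miss things now and then, are a little off and sometimes report something else, mostly with a low value. They report only what shows in the picture. A call takes as long as a camera call. They do not tell look-alikes from the thing itself.
- silhouettes(thing, camera): "mask" (400x640 bool, what is visible of it) and "extent" ([centre column, centre row, width, height] in pixels, round what is visible of it).
The state is a dict: "clock": time; "joints": joint angles; "qvel": joint speeds; "tau": joint torques, N m; "tcp_pos": TCP position; "orientation": TCP orientation; "contact_force": force on the tool from outside, world axes, zero at the start; "moment": the same for the moment, N m; "grip_width": finger opening in m; "gripper_force": force on a finger pad.
Only numpy, scipy, OpenCV 4.12 (cv2) and the standard library are available. Lean on these libraries where they do the work, as an engineer would, in place of code of your own. Each camera call takes 0.05 s, during which the arm holds its last target. There are 200 camera calls.

## Task

Set the yellow-capped spice jar gently upright, centred on the round cork pad inside the open white keeper box, then shut the blue lid fully. Only once the lid is shut, press the orange clip down until it lies flat against the front of the box. Leave the other jars and the red tin standing where they are.

Things in the scene. Friction and masses are not known exactly. Their poses are not given: they have to be found in the camera images.
- keeper: White open-topped plastic box, fixed to the counter, outside 180 (x) by 270 (y) by 92 high, walls and floor 5 mm. Origin: centre of its underside; its -x side is the front (towards the robot at yaw 0), the lid is hinged along the top of its +x side.
- lid_hinge (a point): Middle of the lid's hinge line (along y), on the keeper's rear (+x) top rim, at the lid's underside, 92.5 mm above the counter. The point turns with the lid, so take the box's heading from keeper.
- lid_edge (a point): Middle of the lid's free edge, on its outer (upper) face, 180 mm from the hinge. The lid is a plain blue panel 180 by 270 by 8 mm, with no handle and no latch but the clip.
- lid (a joint): Angle of the lid, rad: 0 shut, pi/2 upright, more than that leaning back away from the front; limit 1.9. Its stiff hinge (0.35 N m of friction, about 2 N at the free edge; lid 0.25 kg) stays wherever it is left and never falls shut, so it must be pushed all the way down.
- clip_hinge (a point): Middle of the clip's hinge line (along y), carried by the lid's free edge at half its thickness, 6 mm beyond the edge. With the lid shut it is 96.5 mm above the counter and 6 mm in front of the box's front face.
- clip_tip (a point): Middle of the free end of the clip, 40 mm from its hinge. The clip is an orange flap 60 wide (y), 40 long, 6 thick, in the middle of the lid's free edge.
- clip (a joint): Angle of the clip against the lid, rad: 0 folded down square to the lid (flat against the box's front when the lid is shut), pi/2 sticking straight out in the lid's plane; limit 1.7. Friction (0.05 N m, 1 to 2 N at the tip) keeps it where it is left; pushing on its outer face while moving the lid would fold it too early.
- pad: Round cork pad 66 across, 3 thick, fixed on the keeper's floor in the left or the right half (62 to 70 mm to one side of the middle, 5 to 18 mm in front of it). Origin: centre of its underside, 5 mm above the counter.
- jar: The yellow-capped spice jar: straight cylinder 48 across, 75 high (the cap is the top 15 mm), standing, 0.12 to 0.26 kg. Origin: centre of its underside.
- jar_white: Same jar with a white cap; stays put. Origin: centre of its underside.
- jar_green: Same jar with a green cap; stays put. Origin: centre of its underside.
- tin: Red tin with a metal lid, 59 across, 74 high, already in the other half of the keeper; stays there. Origin: centre of its underside.
There are look-alikes about, which are no part of the job. Of the things that look like the jar, take the one that is farthest to the robot's left at the start.

How it is judged:
On the way, in this order (a step that is already met when the one before it is completed fails the run):
1. the yellow-capped jar stands upright on the cork pad, let go (horizontal distance between jar and pad below 0.02 m and z of jar in the frame of pad below 0.008 m and angle between jar's own z axis and vertical below 0.12 rad and contact force between the fingers and jar below 0.1 N), for 0.2 s.
2. the lid is fully shut while the clip is still up (value of joint lid below 0.04 rad and value of joint clip above 0.6 rad), for 0.2 s.
3. the clip is pressed down, the lid still shut (value of joint lid below 0.04 rad and value of joint clip below 0.15 rad), for 0.2 s.
At the end, for the whole second after the job is handed in: The yellow-capped jar stands upright (within 7 degrees) on the cork pad, its middle within 20 mm of the pad's, let go and at rest; the lid is shut (under 0.04 rad) and the clip is down (under 0.15 rad); the other jars and the red tin are where they were (within 30 mm, upright) (all of step 1 and all of step 3 and linear speed of jar below 0.02 m/s); the robot touches nothing.
It fails at once if another jar is shifted more than 30 mm or knocked over (distance of any of jar_white, jar_green from where it was at the start of the episode above 0.03 m or angle between any of jar_white, jar_green's own z axis and vertical above 0.4 rad).
It fails at once if the red tin is shifted more than 30 mm or knocked over (distance of tin from where it was at the start of the episode above 0.03 m or angle between tin's own z axis and vertical above 0.4 rad).
It fails at once if the yellow-capped jar is dropped (falls free more than about 25 mm) (linear speed of jar above 0.7 m/s and contact force between the fingers and jar below 0.1 N).
It also fails if it takes over 72 s, if anything falls off the work surface, if the arm or the gripper's body presses on something with over 40 N, if the wrist force passes 120 N, or if a joint passes its speed limit or range.

## Working session

There is one attempt and no reset: what is moved stays moved. The work goes in short steps, Python scripts to look and compute and a tool call to move; the robot and the scene stay as the last step left them, time stands still between calls to the robot, and variables do not carry over. Pictures are saved under pics/ and viewed, at most 10 in all, crops included, and the job is handed in when it is done.

Besides the shell and the picture viewer there is one more tool, called by a JSON object that holds its "api" and its "payload". apply_moves: Moves the arm, as the interface text tells. Its arguments: {"type":"object","properties":{"moves":{"type":"array"},"grip_force":{"type":"number"}},"required":["moves"]}

```bash
ls; mkdir -p pics; python3 - <<'E'
from bench import telemetry, grab_frame, calibration
import cv2
o=telemetry.get_obs(); print({k:o[k] for k in ('clock','tcp_pos','orientation','grip_width','contact_force')})
for n in('side','top'):
    cv2.imwrite(f'pics/{n}0.png',grab_frame(n)); c=calibration(n); print(n,c)
E
```

```text
pics
{'clock': 0.0, 'tcp_pos': array([ 0.17255729, -0.65197528,  0.23031802]), 'orientation': array([-3.11356963e+00, -4.05145034e-01,  6.05686465e-04]), 'grip_width': 0.08537899936512529, 'contact_force': array([ 0.21929254, -1.21732835,  0.14394133])}
side {'fx': 373.893100611916, 'fy': 373.893100611916, 'cx': 315.5252571155701, 'cy': 197.2422203612277, 'world_from_camera': array([[-0.99965908, -0.01699867,  0.01981833,  0.47543079],
       [-0.02607898,  0.68691782, -0.72626703,  0.73274636],
       [-0.00126799, -0.72653627, -0.68712694,  0.6653007 ],
       [ 0.        ,  0.        ,  0.        ,  1.        ]])}
top {'fx': 446.67127686389256, 'fy': 446.67127686389256, 'cx': 318.1918829666346, 'cy': 200.97521530788637, 'world_from_camera': array([[ 0.01790165, -0.99187071,  0.12598425,  0.39095506],
       [-0.99968677, -0.01555213,  0.0196083 ,  0.08740687],
       [-0.01748958, -0.12629581, -0.99183844,  1.03468769],
       [ 0.        ,  0.        ,  0.        ,  1.        ]])}
```

View pics/side0.png

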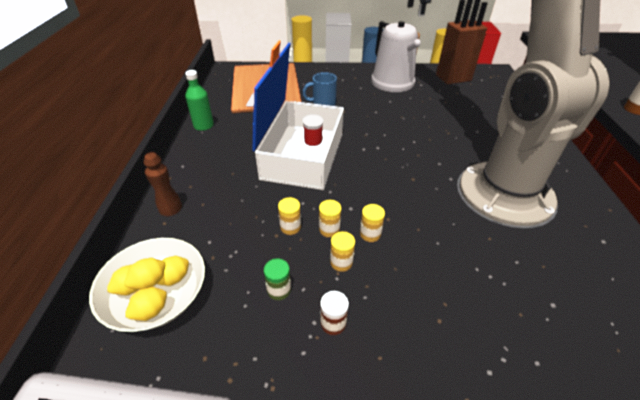

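View pics/top0.png

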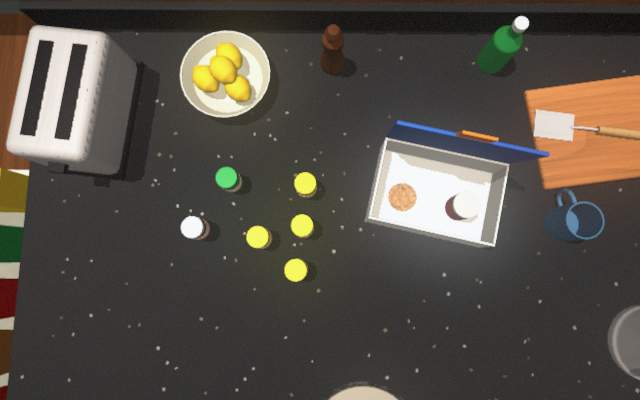

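```bash
cat > h.py <<'E'
import numpy as np, cv2
from bench import telemetry, grab_frame, calibration, order, silhouettes
from scipy.spatial.transform import Rotation as R
def ray(n,p):
    c=calibration(n);T=c['world_from_camera'];d=T[:3,:3]@[(p[0]-c['cx'])/c['fx'],(p[1]-c['cy'])/c['fy'],1.]
    return T[:3,3],d
def plane(n,p,z):
    o,d=ray(n,p);return o+d*(z-o[2])/d[2]
def proj(n,P):
    c=calibration(n);T=np.linalg.inv(c['world_from_camera']);q=T[:3,:3]@np.asarray(P)+T[:3,3]
    return np.array([c['fx']*q[0]/q[2]+c['cx'],c['fy']*q[1]/q[2]+c['cy']])
def tri(a,b):
    A=[];B=[]
    for n,p in(('top',a),('side',b)):
        o,d=ray(n,p);d=d/np.linalg.norm(d);M=np.eye(3)-np.outer(d,d);A.append(M);B.append(M@o)
    A=np.vstack(A);B=np.hstack(B);x=np.linalg.lstsq(A,B,rcond=None)[0];return x,np.linalg.norm(A@x-B)
def sil(t,n):
    grab_frame(n);out=[]
    for s in silhouettes(t,n):
        if s['p']>.3:
            r,c=np.nonzero(s['mask']);out.append((round(s['p'],2),np.round([c.mean(),r.mean()],1),len(r),np.round(s['extent'],1),s['mask']))
    return out
E
python3 - <<'E'
from h import *
np.set_printoptions(precision=4,suppress=True)
for t in('jar','jar_white','jar_green','pad','tin','keeper','lid_edge','clip'):
    for n in('top','side'):
        for s in sil(t,n): print(t,n,*s[:4])
# cap tops by colour
for n in('top','side'):
    hsv=cv2.cvtColor(cv2.imread(f'pics/{n}0.png'),cv2.COLOR_BGR2HSV)
    m=cv2.inRange(hsv,(24,150,120),(34,255,255));k,l,st,ce=cv2.connectedComponentsWithStats(m)
    for i in range(1,k):
        if st[i,4]>60: print(n,'yellow',st[i],ce[i],plane(n,ce[i],.075))
# zoom of box
a=cv2.imread('pics/top0.png')[110:255,355:555];b=cv2.imread('pics/side0.png')[40:195,240:360]
cv2.imwrite('pics/z.png',np.hstack([cv2.resize(x,None,fx=2.5,fy=2.5,interpolation=2)[:360] for x in(a,b)]))
E
```

```text
jar top 0.78 [259.3 236.3] 462 [259.9 234.7  24.1  25.3]
jar top 0.75 [296.3 269.1] 433 [297.1 269.7  24.   23. ]
jar top 0.6 [305.5 184.6] 430 [306.8 186.7  25.7  28.5]
jar side 0.96 [289.5 215.9] 697 [290.1 217.6  20.1  34.4]
jar side 0.94 [342.5 251. ] 850 [344.2 252.3  26.3  39.3]
jar side 0.77 [329.2 218.2] 729 [330.4 220.1  17.8  33.7]
jar side 0.74 [371.6 223. ] 718 [371.6 223.4  24.1  37.4]
jar_white top 0.73 [195.5 227.4] 569 [195.8 227.1  33.1  22.4]
jar_white side 0.91 [333.6 313.1] 1014 [335.2 312.8  28.6  41.9]
jar_green top 0.91 [228.8 178.3] 541 [228.2 178.3  29.7  26.6]
jar_green side 0.6 [277.2 278.9] 899 [277.  280.1  24.6  42.6]
pad top 0.82 [402.4 196.2] 608 [402.2 197.4  31.4  27.3]
tin top 0.91 [462.7 204.8] 845 [460.2 202.1  39.   29.9]
tin side 0.87 [312.6 130.2] 571 [313.6 131.7  16.8  31.4]
keeper top 0.95 [443.8 179.9] 12833 [459.4 183.1 187.1 124. ]
keeper side 0.96 [290.2 129.8] 7567 [293.9 115.   92.3 149.6]
lid_edge top 0.74 [464.  142.1] 2991 [467.4 142.7 161.3  39.4]
clip top 0.54 [476.6 136.1] 317 [475.9 138.2  42.7  13.3]
clip side 0.67 [333.2 312.5
[... 319 characters left out ...]
075 ]
top yellow [291 214  22  23 400] [301.4925 224.8975] [0.4604 0.1414 0.075 ]
top yellow [246 226  23  22 397] [257.2292 236.5063] [0.4338 0.2361 0.075 ]
top yellow [284 259  23  23 414] [295.0773 269.8502] [0.3645 0.1529 0.075 ]
side yellow [278 197  22  18 133] [288.4511 204.9624] [0.5527 0.1356 0.075 ]
side yellow [319 199  23  18 134] [329.6119 207.7537] [0.4601 0.1422 0.075 ]
side yellow [362 204  23  18 134] [373.2388 212.2313] [0.3641 0.1537 0.075 ]
side yellow [331 231  24  21 149] [342.4832 240.7919] [0.434  0.2371 0.075 ]
side yellow [ 108  256   78   37 1392] [145.2636 273.3168] [0.8091 0.3262 0.075 ]
side yellow [126 288  37  31 713] [143.9046 302.7223] [0.7892 0.3881 0.075 ]
```

View pics/z.png

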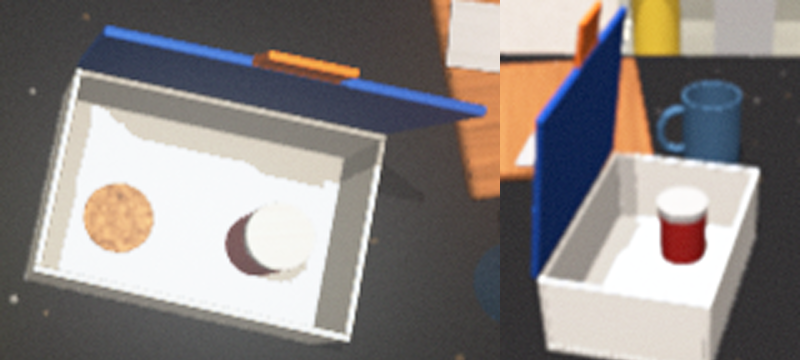

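```bash
python3 - <<'E'
from h import *
from scipy.optimize import least_squares
np.set_printoptions(precision=4,suppress=True)
C=np.array([[-.09,.135],[-.09,-.135],[.09,.135],[.09,-.135]])
top=np.array([[368.6,218.6],[495,246],[385.8,138],[509,164.4]])
sideC={0:(240+212/2.5,40+307/2.5),} # placeholder check only
W=np.array([plane('top',p,.092)[:2] for p in top]);print(W)
def pose(v):
    c,s=np.cos(v[2]),np.sin(v[2]);return C@np.array([[c,s],[-s,c]])+v[:2]
f=least_squares(lambda v:(pose(v)-W).ravel(),[.55,-.1,-.2]);v=f.x;print('keeper',v,f.fun.reshape(-1,2))
for w in pose(v): print('side px',proj('side',[*w,.092]),'zoom',(proj('side',[*w,.092])-[240,40])*2.5)
Rz=np.array([[np.cos(v[2]),-np.sin(v[2])],[np.sin(v[2]),np.cos(v[2])]])
for nm,n,p,z in(('pad','top',(402.3,197.1),.008),('tin','top',((280/2.5)+355,110+237/2.5),.079),('tin','side',(240+183/2.5,40+200/2.5),.079)):
    q=plane(n,p,z);print(nm,q,'in box',Rz.T@(q[:2]-v[:2]))
# pad by colour
hsv=cv2.cvtColor(cv2.imread('pics/top0.png'),cv2.COLOR_BGR2HSV)
m=cv2.inRange(hsv,(5,70,60),(22,255,255));k,l,st,ce=cv2.connectedComponentsWithStats(m)
for i in range(1,k):
    if st[i,4]>60 and 380<ce[i][0]<500: print(st[i],ce[i],plane('top',ce[i],.008),Rz.T@(plane('top',ce[i],.008)[:2]-v[:2]))
# lid edge: try triangulate corners
eL,r=tri((397.5,121.5),(240+(540-500)/2.5,40+122/2.5));print(eL,r)
eR,r=tri((549,153.5),(240+(624-500)/2.5,40+7/2.5));print(eR,r)
for e in(eL,eR): print(Rz.T@(e[:2]-v[:2]), 'ang',np.arctan2(e[2]-.0925,.09-(Rz.T@(e[:2]-v[:2]))[0]))
print(tri((355+312/2.5,110+65/2.5),(240+90/2.5,40+5/2.5)))
E
```

```text
[[ 0.4748 -0.0011]
 [ 0.4218 -0.2646]
 [ 0.6501 -0.0376]
 [ 0.5958 -0.2997]]
keeper [ 0.5356 -0.1508 -0.2018] [[-0.0003  0.0007]
 [-0.0014 -0.0004]
 [ 0.0007  0.001 ]
 [ 0.001  -0.0013]]
side px [323.904  162.0828] zoom [209.7601 305.2071]
side px [342.8829 107.605 ] zoom [257.2072 169.0124]
side px [255.0745 152.3103] zoom [ 37.6863 280.7757]
side px [285.0244 100.8703] zoom [112.5609 152.1758]
pad [ 0.5334 -0.0866  0.008 ] in box [-0.015   0.0624]
tin [ 0.5091 -0.2126  0.079 ] in box [-0.0136 -0.0659]
tin [ 0.5077 -0.2149  0.079 ] in box [-0.0145 -0.0684]
[ 167    0  473    5 1269] [434.7124   1.0567] [ 1.0186 -0.1684  0.008 ] [0.4767 0.0795]
[456 130  43  13 294] [476.7177 135.898 ] [ 0.6811 -0.2615  0.008 ] [ 0.1647 -0.0793]
[389 184  27  27 582] [401.8608 196.646 ] [ 0.5345 -0.0856  0.008 ] [-0.0142  0.0636]
[ 0.63   -0.0347  0.269 ] 0.0020973796800298045
[ 0.5752 -0.2954  0.2711] 0.0025138933159957176
[0.0692 0.1326] ang 1.4536929458905083
[ 0.0678 -0.1337] ang 1.4469955877966814
(array([ 0.5921, -0.1589,  0.3245]), np.float64(0.000752477006311312))
```

```bash
cat >> h.py <<'E'
def state():
    o=telemetry.get_obs();M=R.from_rotvec(o['orientation']).as_matrix();return np.array(o['tcp_pos']),M,np.arctan2(M[1,0],M[0,0]),o
def plan(wps,polar=False,step=.036,cmd=None):
    """wps: rows x,y,z,psi(deg),grip ; tool kept vertical; prints rounded rows in calls of 8"""
    p,M,psi,o=state();print('t',round(o['clock'],2),'tcp',p.round(4),'psi',np.degrees(psi).round(2),'tilt',np.degrees(np.arccos(-M[2,2])).round(2),'q',np.round(o['joints'],2),'F',o['contact_force'].round(1),'w',round(o['grip_width'],4),'gf',np.round(o['gripper_force'],1))
    rows=[]
    for x,y,z,a,g in wps:
        t=np.array([x,y,z]);s0=p.copy();a0=psi;a=np.radians(a)
        if polar: A0,A1=np.arctan2(s0[1],s0[0]),np.arctan2(y,x);r0,r1=np.hypot(*s0[:2]),np.hypot(x,y);L=np.hypot(np.hypot(r1-r0,(A1-A0)*max(r0,r1)),z-s0[2])
        else: L=np.linalg.norm(t-s0)
        n=max(1,int(np.ceil(max(L/step,abs(a-a0)/np.radians(5.8)))))
        for i in range(1,n+1):
            u=i/n
            if polar:
                A=A0+u*(A1-A0);r=r0+u*(r1-r0);q=np.array([r*np.cos(A),r*np.sin(A),s0[2]+u*(z-s0[2])])
            else: q=s0+u*(t-s0)
            # does the row turn before or after the shift? shift along axes at row start
            c,s=np.cos(psi),np.sin(psi);Rt=np.array([[c,s,0],[s,-c,0],[0,0,-1]])
            d=np.round(Rt.T@(q-p),3);w=round(-np.degrees(a0+u*(a-a0)-psi)/6,2)
            p=p+Rt@d;psi=psi-np.radians(w*6);rows.append([0,0,w,*d,g])
    while len(rows)%8: rows.append([0]*6+[rows[-1][6]])
    for k in range(0,len(rows),8): print('['+','.join('['+','.join('%g'%v for v in r)+']' for r in rows[k:k+8])+']')
    print('end',p.round(4),np.degrees(psi).round(2))
E
python3 - <<'E'
from h import *
P=lambda r,a,z:(r*np.cos(np.radians(a)),r*np.sin(np.radians(a)),z,a+90,1)
plan([P(.52,-40,.26),P(.48,-10,.26),P(.494,28.6,.2)],polar=True)
E
```

```text
t 1.7 tcp [ 0.1728 -0.6525  0.2313] psi 14.82 tilt 0.01 q [ 1.2   0.48  0.02  1.56 -0.01  1.11 -0.08] F [-0.5 -0.   0.4] w 0.0855 gf 0.0
[[0,0,-0.45,0.031,-0.013,-0.002,1],[0,0,-0.45,0.031,-0.012,-0.002,1],[0,0,-0.45,0.03,-0.013,-0.003,1],[0,0,-0.45,0.03,-0.013,-0.002,1],[0,0,-0.45,0.029,-0.012,-0.002,1],[0,0,-0.46,0.028,-0.013,-0.002,1],[0,0,-0.45,0.028,-0.012,-0.002,1],[0,0,-0.45,0.028,-0.013,-0.003,1]]
[[0,0,-0.45,0.026,-0.013,-0.002,1],[0,0,-0.45,0.027,-0.012,-0.002,1],[0,0,-0.45,0.025,-0.013,-0.002,1],[0,0,-0.45,0.025,-0.012,-0.002,1],[0,0,-0.45,0.025,-0.013,-0.003,1],[0,0,-0.63,0.034,-0.006,0,1],[0,0,-0.62,0.033,-0.006,0,1],[0,0,-0.63,0.033,-0.006,0,1]]
[[0,0,-0.62,0.033,-0.006,0,1],[0,0,-0.63,0.032,-0.006,0,1],[0,0,-0.62,0.032,-0.006,0,1],[0,0,-0.63,0.032,-0.006,0,1],[0,0,-0.62,0.031,-0.006,0,1],[0,0,-0.64,0.032,0,0.006,1],[0,0,-0.65,0.033,0.001,0.006,1],[0,0,-0.64,0.033,-0,0.006,1]]
[[0,0,-0.64,0.032,0,0.006,1],[0,0,-0.65,0.033,0,0.006,1],[0,0,-0.64,0.033,0.001,0.006,1],[0,0,-0.65,0.033,-0,0.006,1],[0,0,-0.64,0.033,0,0.006,1],[0,0,-0.64,0.033,0.001,0.006,1],[0,0,-0.65,0.034,-0,0.006,1],[0,0,0,0,0,0,1]]
end [0.4337 0.2369 0.2003] 118.62
```

{"api": "apply_moves", "payload": {"moves": [[0,0,-0.45,0.031,-0.013,-0.002,1],[0,0,-0.45,0.031,-0.012,-0.002,1],[0,0,-0.45,0.03,-0.013,-0.003,1],[0,0,-0.45,0.03,-0.013,-0.002,1],[0,0,-0.45,0.029,-0.012,-0.002,1],[0,0,-0.46,0.028,-0.013,-0.002,1],[0,0,-0.45,0.028,-0.012,-0.002,1],[0,0,-0.45,0.028,-0.013,-0.003,1]], "grip_force": 40}}

```text
clock: 2.37
tcp_pos: [0.3458, -0.4646, 0.2494]
orientation: [2.982, 0.987, 0.0]
contact_force: [0.7, -1.3, 0.3]
grip_width: 0.0851
gripper_force: 0.0
```

{"api": "apply_moves", "payload": {"moves": [[0,0,-0.45,0.026,-0.013,-0.002,1],[0,0,-0.45,0.027,-0.012,-0.002,1],[0,0,-0.45,0.025,-0.013,-0.002,1],[0,0,-0.45,0.025,-0.012,-0.002,1],[0,0,-0.45,0.025,-0.013,-0.003,1],[0,0,-0.63,0.034,-0.006,0,1],[0,0,-0.62,0.033,-0.006,0,1],[0,0,-0.63,0.033,-0.006,0,1]]}}

```text
clock: 3.03
tcp_pos: [0.4434, -0.2415, 0.2607]
orientation: [2.7, 1.604, 0.001]
contact_force: [1.0, -0.4, -0.6]
grip_width: 0.0853
gripper_force: 0.0
```

```bash
python3 -c "
from h import *
P=lambda r,a,z:(r*np.cos(np.radians(a)),r*np.sin(np.radians(a)),z,a+90,1)
plan([P(.48,-10,.26),P(.494,28.6,.2)],polar=True)"
```

```text
t 3.03 tcp [ 0.4434 -0.2415  0.2607] psi 61.42 tilt 0.07 q [ 0.69  0.19 -0.35  1.9   0.07  1.06 -0.2 ] F [ 1.  -0.4 -0.6] w 0.0853 gf 0.0
[[0,0,-0.62,0.032,-0.006,0,1],[0,0,-0.62,0.032,-0.006,0,1],[0,0,-0.62,0.032,-0.006,0,1],[0,0,-0.62,0.032,-0.006,0.001,1],[0,0,-0.62,0.031,-0.006,-0,1],[0,0,-0.64,0.032,0,0.006,1],[0,0,-0.65,0.033,0.001,0.006,1],[0,0,-0.64,0.032,-0,0.006,1]]
[[0,0,-0.64,0.033,0,0.006,1],[0,0,-0.64,0.033,0.001,0.006,1],[0,0,-0.65,0.033,-0,0.006,1],[0,0,-0.64,0.033,0,0.006,1],[0,0,-0.64,0.033,0,0.006,1],[0,0,-0.65,0.033,0.001,0.006,1],[0,0,-0.64,0.033,-0,0.006,1],[0,0,0,0,0,0,1]]
end [0.4339 0.2364 0.1997] 118.6
```

{"api": "apply_moves", "payload": {"moves": [[0,0,-0.62,0.032,-0.006,0,1],[0,0,-0.62,0.032,-0.006,0,1],[0,0,-0.62,0.032,-0.006,0,1],[0,0,-0.62,0.032,-0.006,0.001,1],[0,0,-0.62,0.031,-0.006,0,1],[0,0,-0.64,0.032,0,0.006,1],[0,0,-0.65,0.033,0.001,0.006,1],[0,0,-0.64,0.032,0,0.006,1]]}}

```text
clock: 3.7
tcp_pos: [0.4845, 0.0133, 0.2415]
orientation: [2.189, 2.252, 0.002]
contact_force: [0.8, 0.2, 0.3]
grip_width: 0.0855
gripper_force: 0.0
```

{"api": "apply_moves", "payload": {"moves": [[0,0,-0.64,0.033,0,0.006,1],[0,0,-0.64,0.033,0.001,0.006,1],[0,0,-0.65,0.033,0,0.006,1],[0,0,-0.64,0.033,0,0.006,1],[0,0,-0.64,0.033,0,0.006,1],[0,0,-0.65,0.033,0.001,0.006,1],[0,0,-0.64,0.033,0,0.006,1],[0,0,0,0,0,0,1]]}}

```text
clock: 4.37
tcp_pos: [0.4307, 0.2416, 0.1992]
orientation: [-1.589, -2.706, -0.004]
contact_force: [-0.4, 0.1, 1.1]
grip_width: 0.0852
gripper_force: 0.0
```

```bash
python3 -c "
from h import *
plan([(.434,.2366,.1,118.6,1),(.434,.2366,.028,118.6,1)],step=.02)
cv2.imwrite('pics/a.png',grab_frame('side'))"
```

```text
t 4.37 tcp [0.4307 0.2416 0.1992] psi 119.15 tilt 0.21 q [ 0.03  0.31 -0.79  1.97  0.26  0.96 -0.37] F [-0.4  0.1  1.1] w 0.0852 gf 0.0
[[0,0,0.02,-0.001,0,0.02,1],[0,0,0.02,-0.001,0,0.02,1],[0,0,0.01,-0.002,0,0.019,1],[0,0,0.02,-0.001,0,0.02,1],[0,0,0.02,-0.001,0,0.02,1],[0,0,0,0,0,0.018,1],[0,0,0,0,0,0.018,1],[0,0,0,0,0,0.018,1]]
[[0,0,0,0,0,0.018,1],[0,0,0,0,0,0,1],[0,0,0,0,0,0,1],[0,0,0,0,0,0,1],[0,0,0,0,0,0,1],[0,0,0,0,0,0,1],[0,0,0,0,0,0,1],[0,0,0,0,0,0,1]]
end [0.4337 0.2363 0.0282] 118.61
```

View pics/a.png

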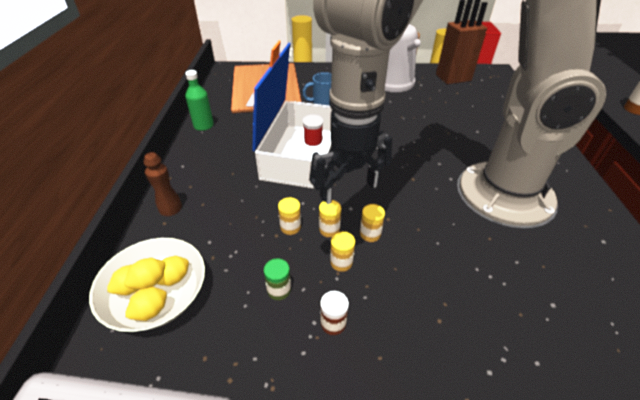

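```bash
python3 -c "
from h import *
print(proj('side',[.4307,.2416,.199]))
plan([(.434,.2366,.1,118.6,1),(.434,.2366,.028,118.6,1)],step=.02)"
```

```text
[347.65799113 198.44068651]
t 4.42 tcp [0.4324 0.2385 0.1992] psi 118.85 tilt 0.09 q [ 0.04  0.31 -0.78  1.97  0.26  0.96 -0.37] F [0.2 0.4 0.3] w 0.0855 gf 0.0
[[0,0,0.01,-0,0,0.02,1],[0,0,0.01,-0.001,0,0.02,1],[0,0,0.01,-0,0,0.02,1],[0,0,0,-0.001,0,0.019,1],[0,0,0.01,-0,0,0.02,1],[0,0,0,-0,0,0.018,1],[0,0,0,-0,0,0.018,1],[0,0,0,-0,0,0.018,1]]
[[0,0,0,-0,0,0.018,1],[0,0,0,0,0,0,1],[0,0,0,0,0,0,1],[0,0,0,0,0,0,1],[0,0,0,0,0,0,1],[0,0,0,0,0,0,1],[0,0,0,0,0,0,1],[0,0,0,0,0,0,1]]
end [0.4334 0.2368 0.0282] 118.61
```

The picture shows the open gripper above the target jar (cap at 342,240; fingertips near 348,198, matching the projection), with the other jars untouched. I'll descend.

{"api": "apply_moves", "payload": {"moves": [[0,0,0,0,0,0.02,1],[0,0,0,0,0,0.02,1],[0,0,0,0,0,0.02,1],[0,0,0,0,0,0.02,1],[0,0,0,0,0,0.015,1],[0,0,0,0,0,0.005,1],[0,0,0,0,0,0,1],[0,0,0,0,0,0,1]]}}

```text
clock: 5.08
tcp_pos: [0.4351, 0.2349, 0.0998]
orientation: [1.609, 2.698, 0.0]
contact_force: [0.3, 0.3, 0.2]
grip_width: 0.0854
gripper_force: 0.0
```

```bash
python3 -c "
from h import *
plan([(.434,.2366,.028,118.6,1)],step=.02)"
```

```text
t 5.08 tcp [0.4351 0.2349 0.0998] psi 118.38 tilt 0.03 q [-0.05  0.45 -0.7   2.06  0.42  0.77 -0.51] F [0.3 0.3 0.2] w 0.0854 gf 0.0
[[0,0,-0.01,0,-0,0.018,1],[0,0,-0.01,0.001,-0,0.018,1],[0,0,-0.01,0,-0,0.018,1],[0,0,-0.01,0.001,-0,0.018,1],[0,0,0,0,0,0,1],[0,0,0,0,0,0,1],[0,0,0,0,0,0,1],[0,0,0,0,0,0,1]]
end [0.4341 0.2367 0.0278] 118.62
```

{"api": "apply_moves", "payload": {"moves": [[0,0,0,0.001,0,0.018,1],[0,0,0,0,0,0.018,1],[0,0,0,0,0,0.018,1],[0,0,0,0,0,0.012,1],[0,0,0,0,0,0.005,1],[0,0,0,0,0,0,1],[0,0,0,0,0,0,1],[0,0,0,0,0,0,1]]}}

```text
clock: 5.75
tcp_pos: [0.4347, 0.2366, 0.0293]
orientation: [1.607, 2.698, 0.002]
contact_force: [-0.1, 0.3, 0.3]
grip_width: 0.0855
gripper_force: 0.0
```

{"api": "apply_moves", "payload": {"moves": [[0,0,0,0,0,0,-1],[0,0,0,0,0,0,-1],[0,0,0,0,0,0,-1],[0,0,0,0,0,0,-1],[0,0,0,0,0,0,-1],[0,0,0,0,0,0,-1],[0,0,0,0,0,0,-1],[0,0,0,0,0,0,-1]], "grip_force": 45}}

```text
clock: 6.42
tcp_pos: [0.4344, 0.2362, 0.029]
orientation: [1.607, 2.698, 0.001]
contact_force: [-0.3, -0.2, 6.2]
grip_width: 0.0472
gripper_force: 45.5
```

```bash
python3 -c "
from h import *
P=lambda r,a,z:(r*np.cos(np.radians(a)),r*np.sin(np.radians(a)),z,a+90,1)
plan([(.434,.2366,.17,118.6,-1)],step=.03)
plan([(.434,.2366,.2,118.6,-1),(.534,-.0865,.2,78.4,-1)],polar=True,step=.03)"
```

```text
t 6.42 tcp [0.4344 0.2362 0.029 ] psi 118.44 tilt 0.06 q [-0.13  0.56 -0.61  2.1   0.54  0.64 -0.62] F [-0.3 -0.2  6.2] w 0.0472 gf 45.5
[[0,0,-0.01,0,-0,-0.028,-1],[0,0,-0,0,-0,-0.028,-1],[0,0,-0.01,0,-0,-0.029,-1],[0,0,-0,0,-0,-0.028,-1],[0,0,-0.01,0.001,-0,-0.028,-1],[0,0,0,0,0,0,-1],[0,0,0,0,0,0,-1],[0,0,0,0,0,0,-1]]
end [0.4339 0.2371 0.17  ] 118.62
t 6.42 tcp [0.4344 0.2362 0.029 ] psi 118.44 tilt 0.06 q [-0.13  0.56 -0.61  2.1   0.54  0.64 -0.62] F [-0.3 -0.2  6.2] w 0.0472 gf 45.5
[[0,0,-0,0,-0,-0.029,-1],[0,0,-0.01,0,-0,-0.028,-1],[0,0,-0,0,-0,-0.029,-1],[0,0,-0.01,0,-0,-0.028,-1],[0,0,-0,0,-0,-0.029,-1],[0,0,-0.01,0.001,-0,-0.028,-1],[0,0,0.52,-0.025,0.003,-0,-1],[0,0,0.51,-0.026,0.003,-0,-1]]
[[0,0,0.52,-0.025,0.003,-0,-1],[0,0,0.51,-0.026,0.003,-0,-1],[0,0,0.52,-0.026,0.004,-0,-1],[0,0,0.51,-0.026,0.003,-0,-1],[0,0,0.52,-0.027,0.003,-0,-1],[0,0,0.52,-0.026,0.004,-0,-1],[0,0,0.51,-0.027,0.003,-0,-1],[0,0,0.52,-0.027,0.004,-0,-1]]
[[0,0,0.51,-0.027,0.004,-0,-1],[0,0,0.52,-0.027,0.004,-0,-1],[0,0,0.51,-0.027,0.004,-0,-1],[0,0,0,0,0,0,-1],[0,0,0,0,0,0,-1],[0,0,0,0,0,0,-1],[0,0,0,0,0,0,-1],[0,0,0,0,0,0,-1]]
end [ 0.5344 -0.0863  0.2   ] 78.42
```

{"api": "apply_moves", "payload": {"moves": [[0,0,0,0,0,-0.01,-1],[0,0,0,0,0,-0.025,-1],[0,0,0,0,0,-0.028,-1],[0,0,0,0,0,-0.028,-1],[0,0,0,0,0,-0.03,-1],[0,0,0,0,0,-0.03,-1],[0,0,0,0,0,-0.02,-1],[0,0,0,0,0,0,-1]]}}

```text
clock: 7.08
tcp_pos: [0.4357, 0.2377, 0.2039]
orientation: [1.605, 2.696, 0.009]
contact_force: [0.4, 1.0, -1.3]
grip_width: 0.047
gripper_force: 46.9
```

```bash
python3 -c "
from h import *
plan([(.534,-.0865,.2,78.4,-1)],polar=True,step=.026)
"
```

```text
t 7.08 tcp [0.4357 0.2377 0.2039] psi 118.46 tilt 0.42 q [ 0.05  0.3  -0.79  1.97  0.27  0.97 -0.37] F [ 0.4  1.  -1.3] w 0.047 gf 46.9
[[0,0,0.48,-0.024,0.003,0,-1],[0,0,0.47,-0.023,0.002,0.001,-1],[0,0,0.48,-0.024,0.003,-0,-1],[0,0,0.48,-0.024,0.003,0,-1],[0,0,0.47,-0.024,0.003,0,-1],[0,0,0.48,-0.024,0.003,0.001,-1],[0,0,0.48,-0.025,0.003,-0,-1],[0,0,0.47,-0.024,0.003,0,-1]]
[[0,0,0.48,-0.025,0.004,0,-1],[0,0,0.48,-0.025,0.003,0.001,-1],[0,0,0.48,-0.025,0.003,0,-1],[0,0,0.47,-0.025,0.004,0,-1],[0,0,0.48,-0.025,0.003,0.001,-1],[0,0,0.48,-0.025,0.004,-0,-1],[0,0,0,0,0,0,-1],[0,0,0,0,0,0,-1]]
end [ 0.5343 -0.0862  0.1999] 78.38
```

{"api": "apply_moves", "payload": {"moves": [[0,0,0.48,-0.024,0.003,0,-1],[0,0,0.47,-0.023,0.002,0.001,-1],[0,0,0.48,-0.024,0.003,0,-1],[0,0,0.48,-0.024,0.003,0,-1],[0,0,0.47,-0.024,0.003,0,-1],[0,0,0.48,-0.024,0.003,0.001,-1],[0,0,0.48,-0.025,0.003,0,-1],[0,0,0.47,-0.024,0.003,0,-1]]}}

```text
clock: 7.75
tcp_pos: [0.5152, 0.0607, 0.1964]
orientation: [-2.112, -2.324, 0.002]
contact_force: [0.5, -0.5, -2.3]
grip_width: 0.0472
gripper_force: 46.9
```

{"api": "apply_moves", "payload": {"moves": [[0,0,0.48,-0.025,0.004,0,-1],[0,0,0.48,-0.025,0.003,0.001,-1],[0,0,0.48,-0.025,0.003,0,-1],[0,0,0.47,-0.025,0.004,0,-1],[0,0,0.48,-0.025,0.003,0.001,-1],[0,0,0.48,-0.025,0.004,0,-1],[0,0,0,0,0,0,-1],[0,0,0,0,0,0,-1]]}}

```text
clock: 8.42
tcp_pos: [0.5314, -0.0896, 0.1942]
orientation: [-2.437, -1.98, 0.003]
contact_force: [-0.8, 1.1, -1.8]
grip_width: 0.0473
gripper_force: 46.9
```

```bash
python3 -c "
from h import *
cv2.imwrite('pics/b.png',np.vstack([grab_frame('side')[0:220,160:480],grab_frame('top')[60:280,300:620]]))
plan([(.534,-.0862,.09,78.4,-1)],step=.02)
"
```

```text
t 8.52 tcp [ 0.5319 -0.0869  0.1947] psi 78.44 tilt 0.08 q [ 0.46  0.34 -0.5   1.89  0.19  0.96 -0.33] F [ 0.4  0.4 -0.9] w 0.0467 gf 46.9
[[0,0,0,0,0,0.017,-1],[0,0,0,0,0.001,0.018,-1],[0,0,0,0.001,-0,0.017,-1],[0,0,0,-0,0,0.018,-1],[0,0,0.01,-0,0.001,0.017,-1],[0,0,-0,0,-0,0.018,-1],[0,0,0,0,0,0,-1],[0,0,0,0,0,0,-1]]
end [ 0.5341 -0.0863  0.0897] 78.38
```

View pics/b.png

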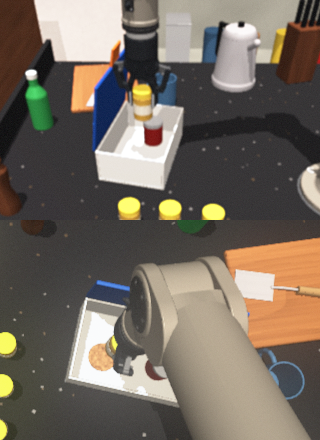

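The jar hangs upright in the fingers (side crop 142,100), over the pad half of the box, clear of the lid. I'll lower it.

{"api": "apply_moves", "payload": {"moves": [[0,0,0,0.001,0.001,0.017,-1],[0,0,0,0,0.001,0.018,-1],[0,0,0,0,0,0.017,-1],[0,0,0,0,0,0.018,-1],[0,0,0,0,0,0.017,-1],[0,0,0,0,0,0.018,-1],[0,0,0,0,0,0.01,-1],[0,0,0,0,0,0,-1]]}}

```text
clock: 9.18
tcp_pos: [0.533, -0.0859, 0.0782]
orientation: [-2.43, -1.985, 0.004]
contact_force: [-0.6, -0.8, -1.4]
grip_width: 0.0473
gripper_force: 46.9
```

```bash
python3 -c "
from h import *
plan([(.534,-.0862,.044,78.4,-1),(.534,-.0862,.038,78.4,-1)],step=.01)
"
```

```text
t 9.18 tcp [ 0.533  -0.0859  0.0782] psi 78.5 tilt 0.25 q [ 0.4   0.5  -0.44  1.98  0.31  0.74 -0.43] F [-0.6 -0.8 -1.4] w 0.0473 gf 46.9
[[0,0,0,-0,0,0.009,-1],[0,0,0.01,-0,0.001,0.008,-1],[0,0,0,-0,-0,0.009,-1],[0,0,0.01,-0,0,0.008,-1],[0,0,-0,-0,0,0.006,-1],[0,0,0,0,0,0,-1],[0,0,0,0,0,0,-1],[0,0,0,0,0,0,-1]]
end [ 0.5339 -0.0861  0.0382] 78.38
```

{"api": "apply_moves", "payload": {"moves": [[0,0,0,0,0.001,0.009,-1],[0,0,0,0,0,0.008,-1],[0,0,0,0,0,0.008,-1],[0,0,0,0,0,0.006,-1],[0,0,0,0,0,0.004,-1],[0,0,0,0,0,0.003,-1],[0,0,0,0,0,0.001,-1],[0,0,0,0,0,0,-1]]}}

```text
clock: 9.85
tcp_pos: [0.5356, -0.0875, 0.0412]
orientation: [-2.435, -1.985, 0.0]
contact_force: [-1.2, -0.3, -1.6]
grip_width: 0.0472
gripper_force: 46.9
```

{"api": "apply_moves", "payload": {"moves": [[0,0,0,0,-0.001,0.001,-1],[0,0,0,0,0,0.001,-1],[0,0,0,0,0,0,-1],[0,0,0,0,0,0.001,-1],[0,0,0,0,0,0,-1],[0,0,0,0,0,0,-1],[0,0,0,0,0,0,-1],[0,0,0,0,0,0,-1]]}}

```text
clock: 10.52
tcp_pos: [0.5347, -0.0873, 0.0383]
orientation: [2.435, 1.985, 0.0]
contact_force: [0.0, -0.5, -2.5]
grip_width: 0.0469
gripper_force: 46.9
```

{"api": "apply_moves", "payload": {"moves": [[0,0,0,0,0,0.001,-1],[0,0,0,0,0,0,-1],[0,0,0,0,0,0.001,-1],[0,0,0,0,0,0,-1],[0,0,0,0,0,0,-1],[0,0,0,0,0,0,-1],[0,0,0,0,0,0,-1],[0,0,0,0,0,0,-1]]}}

```text
clock: 11.18
tcp_pos: [0.5347, -0.0873, 0.037]
orientation: [2.435, 1.985, -0.0]
contact_force: [-2.8, 0.2, 6.8]
grip_width: 0.0474
gripper_force: 47.8
```

{"api": "apply_moves", "payload": {"moves": [[0,0,0,0,0,0,0.3],[0,0,0,0,0,0,0.5],[0,0,0,0,0,0,0.6],[0,0,0,0,0,0,0.6],[0,0,0,0,0,0,0.6],[0,0,0,0,0,0,0.6],[0,0,0,0,0,0,0.6],[0,0,0,0,0,0,0.6]]}}

```text
clock: 11.85
tcp_pos: [0.5347, -0.0873, 0.0363]
orientation: [-2.435, -1.985, -0.0]
contact_force: [-0.5, 0.4, -0.1]
grip_width: 0.0686
gripper_force: 0.0
```

{"api": "apply_moves", "payload": {"moves": [[0,0,0,0,0,-0.01,0.6],[0,0,0,0,0,-0.02,0.6],[0,0,0,0,0,-0.025,0.6],[0,0,0,0,0,-0.03,0.6],[0,0,0,0,0,-0.035,0.6],[0,0,0,0,0,-0.035,0.6],[0,0,0,0,0,-0.035,0.6],[0,0,0,0,0,-0.03,0.6]]}}

```text
clock: 12.52
tcp_pos: [0.5348, -0.087, 0.2597]
orientation: [2.433, 1.985, 0.002]
contact_force: [0.4, -1.0, -0.5]
grip_width: 0.0682
gripper_force: 0.0
```

```bash
cat >> h.py <<'E'
V=(.5356,-.1508,-.2018)
def box(x,y): c,s=np.cos(V[2]),np.sin(V[2]);return V[0]+c*x-s*y,V[1]+s*x+c*y
E
python3 -c "
from h import *
plan([(*box(-.02,.085),.37,78.4,-1),(*box(.13,.085),.37,78.4,-1),(*box(.13,.085),.245,78.4,-1)],step=.034)
"
```

```text
t 12.52 tcp [ 0.5348 -0.087   0.2597] psi 78.4 tilt 0.12 q [ 0.48  0.27 -0.52  1.82  0.15  1.09 -0.3 ] F [ 0.4 -1.  -0.5] w 0.0682 gf 0.0
[[0,0,-0,0.006,-0.002,-0.028,-1],[0,0,-0,0.005,-0.001,-0.027,-1],[0,0,-0,0.006,-0.002,-0.028,-1],[0,0,-0,0.006,-0.001,-0.027,-1],[0,0,-0,-0,0.03,-0,-1],[0,0,-0,-0,0.03,-0,-1],[0,0,-0,-0,0.03,-0,-1],[0,0,-0,-0,0.03,-0,-1]]
[[0,0,-0,-0,0.03,-0,-1],[0,0,-0,-0,-0,0.031,-1],[0,0,-0,-0,-0,0.031,-1],[0,0,-0,-0,-0,0.032,-1],[0,0,-0,-0,-0,0.031,-1],[0,0,0,0,0,0,-1],[0,0,0,0,0,0,-1],[0,0,0,0,0,0,-1]]
end [ 0.6804 -0.0934  0.2447] 78.4
```

{"api": "apply_moves", "payload": {"moves": [[0,0,0,0.006,-0.002,-0.028,-1],[0,0,0,0.005,-0.001,-0.027,-1],[0,0,0,0.006,-0.002,-0.028,-1],[0,0,0,0.006,-0.001,-0.027,-1],[0,0,0,0,0.03,0,-1],[0,0,0,0,0.03,0,-1],[0,0,0,0,0.03,0,-1],[0,0,0,0,0.03,0,-1]]}}

```text
clock: 13.18
tcp_pos: [0.6518, -0.088, 0.3675]
orientation: [2.434, 1.984, 0.001]
contact_force: [-0.0, 0.5, -0.1]
grip_width: -0.0001
gripper_force: 0.0
```

{"api": "apply_moves", "payload": {"moves": [[0,0,0,0,0.03,0,-1],[0,0,0,0,0,0.02,-1],[0,0,0,0,0,0.02,-1],[0,0,0,0,0,0.03,-1],[0,0,0,0,0,0.03,-1],[0,0,0,0,0,0.025,-1],[0,0,0,0,0,0,-1],[0,0,0,0,0,0,-1]]}}

```text
clock: 13.85
tcp_pos: [0.6795, -0.0938, 0.241]
orientation: [-2.433, -1.984, 0.003]
contact_force: [0.3, 0.5, 0.2]
grip_width: -0.0001
gripper_force: 0.0
```

```bash
python3 -c "
from h import *
f=grab_frame('side');g=grab_frame('top')
cv2.imwrite('pics/c.png',np.vstack([cv2.resize(f[0:200,180:430],None,fx=1.5,fy=1.5),cv2.resize(g[70:260,350:600],None,fx=1.5,fy=1.5)]))
p,M,psi,o=state();print(p,np.degrees(psi),o['contact_force'])
d=p[:2]-V[:2];c,s=np.cos(V[2]),np.sin(V[2]);print('box',c*d[0]+s*d[1],-s*d[0]+c*d[1])
L=.15;T=.027
w=[]
for th in np.linspace(1.42,0,18):
    k=np.clip(th/.5,0,1)
    hx=.09-L*np.cos(th)+.008*np.sin(th)+.0145*np.sin(th); hz=.0925+L*np.sin(th)+.008*np.cos(th)
    w.append((*box(hx,.085),hz,78.4,-1))
plan(w,step=.034)
"
```

```text
[ 0.68143732 -0.09362873  0.24387764] 78.36708375071387 [-0.15467104  1.08146381  0.53210186]
box 0.1314188843935108 0.08524174782918979
t 13.95 tcp [ 0.6814 -0.0936  0.2439] psi 78.37 tilt 0.18 q [ 0.37  0.53 -0.49  1.48  0.26  1.19 -0.35] F [-0.2  1.1  0.5] w -0.0002 gf 0.0
[[0,0,-0,-0,-0.021,0.001,-1],[0,0,-0.01,-0,-0.021,0.001,-1],[0,0,0,-0,-0.012,0.002,-1],[0,0,0,-0,-0.013,0.002,-1],[0,0,0,-0,-0.012,0.004,-1],[0,0,0,-0,-0.012,0.005,-1],[0,0,0,-0,-0.012,0.006,-1],[0,0,0,-0,-0.012,0.006,-1]]
[[0,0,0,-0,-0.01,0.008,-1],[0,0,0,-0,-0.011,0.008,-1],[0,0,0,-0,-0.009,0.009,-1],[0,0,0,-0,-0.009,0.01,-1],[0,0,0,-0,-0.008,0.01,-1],[0,0,0,-0,-0.007,0.011,-1],[0,0,0,-0,-0.007,0.012,-1],[0,0,0,-0,-0.005,0.011,-1]]
[[0,0,0,-0,-0.005,0.013,-1],[0,0,0,-0,-0.003,0.012,-1],[0,0,0,-0,-0.002,0.012,-1],[0,0,0,0,0,0,-1],[0,0,0,0,0,0,-1],[0,0,0,0,0,0,-1],[0,0,0,0,0,0,-1],[0,0,0,0,0,0,-1]]
end [ 0.4943 -0.0553  0.1009] 78.43
```

View pics/c.png

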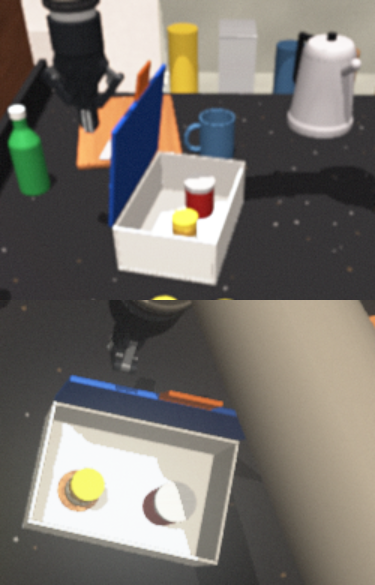

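The jar stands on the pad (top crop 87,485 over the pad), the tin is untouched, and the shut fingers are behind the lid. Now I'll push the lid shut.

{"api": "apply_moves", "payload": {"moves": [[0,0,0,0,-0.021,0.001,-1],[0,0,0,0,-0.021,0.001,-1],[0,0,0,0,-0.012,0.002,-1],[0,0,0,0,-0.013,0.002,-1],[0,0,0,0,-0.012,0.004,-1],[0,0,0,0,-0.012,0.005,-1],[0,0,0,0,-0.012,0.006,-1],[0,0,0,0,-0.012,0.006,-1]]}}

```text
clock: 14.62
tcp_pos: [0.5697, -0.0704, 0.2176]
orientation: [2.431, 1.982, 0.008]
contact_force: [2.2, -0.1, -0.2]
grip_width: -0.0002
gripper_force: 0.8
```

```bash
python3 - <<'E'
from h import *
f=grab_frame('top');hsv=cv2.cvtColor(f,cv2.COLOR_BGR2HSV)
m=cv2.inRange(hsv,(24,150,120),(34,255,255));k,l,st,ce=cv2.connectedComponentsWithStats(m)
print([(ce[i].round(1),plane('top',ce[i],.083).round(4)) for i in range(1,k) if st[i,4]>60 and ce[i][0]>360])
L=.15;w=[]
for th in np.linspace(.92,0,14):
    w.append((*box(.09-L*np.cos(th)+.0225*np.sin(th),.085),.0925+L*np.sin(th)+.008*np.cos(th),78.4,-1))
plan(w)
for t in('lid_edge','clip'):
  for s in sil(t,'side'): print(t,*s[:4])
E
```

```text
[(array([406.5, 195.4]), array([ 0.527, -0.083,  0.083]))]
t 14.67 tcp [ 0.5666 -0.0699  0.2159] psi 78.41 tilt 0.14 q [ 0.43  0.37 -0.53  1.8   0.21  1.03 -0.38] F [-2.5  0.1 -1.2] w 0.0002 gf 0.2
[[0,0,0,-0,0.003,-0.001,-1],[0,0,0,-0.001,-0.009,0.007,-1],[0,0,0,0,-0.009,0.006,-1],[0,0,0,0,-0.009,0.008,-1],[0,0,0,0,-0.007,0.008,-1],[0,0,0,0,-0.008,0.008,-1],[0,0,0,0,-0.006,0.009,-1],[0,0,0,0,-0.007,0.009,-1]]
[[0,0,0,0,-0.005,0.01,-1],[0,0,0,0,-0.005,0.01,-1],[0,0,0,0,-0.004,0.01,-1],[0,0,0,0,-0.003,0.01,-1],[0,0,0,0,-0.003,0.011,-1],[0,0,0,0,-0.002,0.01,-1],[0,0,0,0,0,0,-1],[0,0,0,0,0,0,-1]]
end [ 0.4939 -0.056   0.1009] 78.41
lid_edge 0.69 [286.6 106.4] 671 [289.5 104.8  67.7  91.3]
clip 0.41 [313.2  72.9] 117 [312.5  73.5  14.2  22.3]
clip 0.31 [287.9 104.6] 757 [287.1 104.7  66.5  97.6]
```

{"api": "apply_moves", "payload": {"moves": [[0,0,0,0,-0.006,0.005,-1],[0,0,0,0,-0.009,0.006,-1],[0,0,0,0,-0.009,0.008,-1],[0,0,0,0,-0.007,0.008,-1],[0,0,0,0,-0.008,0.008,-1],[0,0,0,0,-0.006,0.009,-1],[0,0,0,0,-0.007,0.009,-1],[0,0,0,0,-0.005,0.01,-1]]}}

```text
clock: 15.53
tcp_pos: [0.5115, -0.059, 0.1506]
orientation: [2.435, 1.985, 0.0]
contact_force: [1.3, 0.5, 0.1]
grip_width: -0.0002
gripper_force: 0.5
```

{"api": "apply_moves", "payload": {"moves": [[0,0,0,0,-0.005,0.01,-1],[0,0,0,0,-0.004,0.01,-1],[0,0,0,0,-0.003,0.01,-1],[0,0,0,0,-0.003,0.01,-1],[0,0,0,0,-0.002,0.008,-1],[0,0,0,0,0,0.004,-1],[0,0,0,0,0,0,-1],[0,0,0,0,0,0,-1]]}}

```text
clock: 16.2
tcp_pos: [0.4943, -0.0555, 0.1004]
orientation: [-2.435, -1.985, 0.004]
contact_force: [-9.0, 0.6, 22.9]
grip_width: 0.0
gripper_force: 11.2
```

```bash
python3 - <<'E'
from h import *
plan([(*box(-.06,.085),.1,78.4,-1)])
f=grab_frame('side')
cv2.imwrite('pics/d.png',cv2.resize(f[0:220,180:480],None,fx=2,fy=2))
E
```

```text
t 16.2 tcp [ 0.4943 -0.0555  0.1004] psi 78.37 tilt 0.16 q [ 0.4   0.41 -0.5   2.06  0.29  0.74 -0.49] F [-9.   0.6 22.9] w 0.0 gf 11.2
[[0,0,-0.01,-0,-0,0,-1],[0,0,0,0,0,0,-1],[0,0,0,0,0,0,-1],[0,0,0,0,0,0,-1],[0,0,0,0,0,0,-1],[0,0,0,0,0,0,-1],[0,0,0,0,0,0,-1],[0,0,0,0,0,0,-1]]
end [ 0.4943 -0.0555  0.1004] 78.43
```

View pics/d.png

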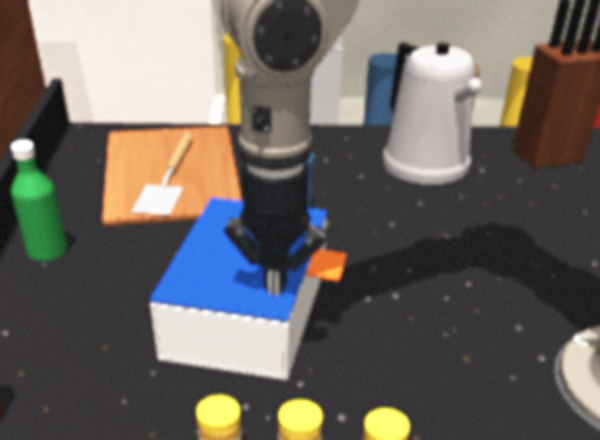

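The lid is flat on the box and the orange clip still sticks out at the front (crop 328,263). Next I'll lift, turn the gripper 90° so its wide side lies along the box front, and go above the clip.

```bash
python3 - <<'E'
from h import *
plan([(*box(-.06,.085),.16,78.4,-1),(*box(-.118,0),.16,-11.56,-1),(*box(-.118,0),.115,-11.56,-1)],step=.03)
E
```

```text
t 16.25 tcp [ 0.4942 -0.0555  0.1004] psi 78.37 tilt 0.15 q [ 0.4   0.41 -0.5   2.06  0.29  0.74 -0.49] F [-8.8  1.  22.7] w -0.0001 gf 11.1
[[0,0,-0,-0,-0,-0.03,-1],[0,0,-0,-0,-0,-0.03,-1],[0,0,0.94,-0.005,-0.004,0,-1],[0,0,0.93,-0.006,-0.003,0,-1],[0,0,0.94,-0.006,-0.002,0,-1],[0,0,0.94,-0.006,-0.002,0,-1],[0,0,0.93,-0.006,-0.002,0,-1],[0,0,0.94,-0.007,-0,0,-1]]
[[0,0,0.94,-0.006,-0,0,-1],[0,0,0.93,-0.007,0,0,-1],[0,0,0.94,-0.006,0.001,0,-1],[0,0,0.94,-0.006,0.002,0,-1],[0,0,0.93,-0.006,0.003,0,-1],[0,0,0.94,-0.006,0.003,0,-1],[0,0,0.94,-0.005,0.003,0,-1],[0,0,0.93,-0.005,0.004,0,-1]]
[[0,0,0.94,-0.005,0.005,0,-1],[0,0,0.94,-0.004,0.005,0,-1],[0,0,-0,-0,-0,0.023,-1],[0,0,-0,-0,-0,0.022,-1],[0,0,0,0,0,0,-1],[0,0,0,0,0,0,-1],[0,0,0,0,0,0,-1],[0,0,0,0,0,0,-1]]
end [ 0.42   -0.1276  0.1154] -11.57
```

{"api": "apply_moves", "payload": {"moves": [[0,0,0,0,0,-0.03,-1],[0,0,0,0,0,-0.03,-1],[0,0,0.94,-0.005,-0.004,0,-1],[0,0,0.93,-0.006,-0.003,0,-1],[0,0,0.94,-0.006,-0.002,0,-1],[0,0,0.94,-0.006,-0.002,0,-1],[0,0,0.93,-0.006,-0.002,0,-1],[0,0,0.94,-0.007,0,0,-1]]}}

```text
clock: 16.92
tcp_pos: [0.4668, -0.0829, 0.1588]
orientation: [-2.908, -1.187, 0.001]
contact_force: [-0.8, -1.0, -0.6]
grip_width: -0.0004
gripper_force: 0.0
```

{"api": "apply_moves", "payload": {"moves": [[0,0,0.94,-0.006,0,0,-1],[0,0,0.93,-0.007,0,0,-1],[0,0,0.94,-0.006,0.001,0,-1],[0,0,0.94,-0.006,0.002,0,-1],[0,0,0.93,-0.006,0.003,0,-1],[0,0,0.94,-0.006,0.003,0,-1],[0,0,0.94,-0.005,0.003,0,-1],[0,0,0.93,-0.005,0.004,0,-1]]}}

```text
clock: 17.58
tcp_pos: [0.4301, -0.1183, 0.1589]
orientation: [-3.142, 0.016, 0.001]
contact_force: [-0.0, -0.0, -0.0]
grip_width: 0.0002
gripper_force: 0.0
```

{"api": "apply_moves", "payload": {"moves": [[0,0,0.94,-0.005,0.005,0,-1],[0,0,0.94,-0.004,0.005,0,-1],[0,0,0,0,0,0,-1],[0,0,0,0,0,0,-1],[0,0,0,0,0,0,-1],[0,0,0,0,0,0,-1],[0,0,0,0,0,0,-1],[0,0,0,0,0,0,-1]]}}

```text
clock: 18.25
tcp_pos: [0.4212, -0.1275, 0.1593]
orientation: [-3.126, 0.315, -0.0]
contact_force: [-0.3, 0.4, -0.6]
grip_width: -0.0001
gripper_force: 0.0
```

```bash
python3 - <<'E'
from h import *
f=grab_frame('side');g=grab_frame('top')
cv2.imwrite('pics/e.png',np.vstack([cv2.resize(f[20:200,230:430],None,fx=2,fy=2),cv2.resize(g[110:260,350:550],None,fx=2,fy=2)])[:600])
plan([(*box(-.118,0),.115,-11.56,-1),(*box(-.118,0),.066,-11.56,-1),(*box(-.108,0),.066,-11.56,-1)],step=.01)
E
```

```text
t 18.35 tcp [ 0.4212 -0.1276  0.1593] psi -11.54 tilt 0.0 q [ 0.37  0.2  -0.24  2.15  0.07  0.8  -1.69] F [-1.3  0.5 -0.1] w 0.0002 gf 0.0
[[0,0,0,-0,-0,0.009,-1],[0,0,0,-0,-0,0.009,-1],[0,0,0,-0.001,-0,0.009,-1],[0,0,0,0,-0,0.008,-1],[0,0,0,-0,-0,0.009,-1],[0,0,0,-0,-0,0.01,-1],[0,0,0,-0,-0,0.01,-1],[0,0,0,-0,-0,0.01,-1]]
[[0,0,0,-0,-0,0.009,-1],[0,0,0,-0,-0,0.01,-1],[0,0,0,0.01,-0,0,-1],[0,0,0,0,0,0,-1],[0,0,0,0,0,0,-1],[0,0,0,0,0,0,-1],[0,0,0,0,0,0,-1],[0,0,0,0,0,0,-1]]
end [ 0.43   -0.1294  0.0663] -11.54
```

View pics/e.png

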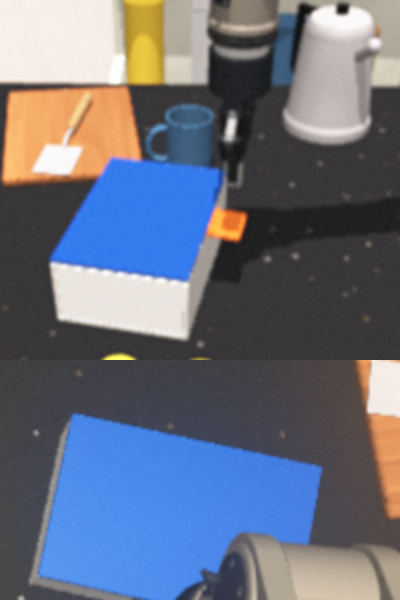

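The lid is shut. The clip (side crop 225,224) sticks out straight below the fingers. Now I'll press it down.

{"api": "apply_moves", "payload": {"moves": [[0,0,0,0,0,0.01,-1],[0,0,0,-0.001,0,0.012,-1],[0,0,0,0,0,0.012,-1],[0,0,0,0,0,0.012,-1],[0,0,0,0,0,0.012,-1],[0,0,0,0,0,0.012,-1],[0,0,0,0,0,0.012,-1],[0,0,0,0,0,0.01,-1]]}}

```text
clock: 19.02
tcp_pos: [0.4196, -0.1274, 0.0661]
orientation: [-3.125, 0.316, 0.001]
contact_force: [-1.4, 0.7, 2.6]
grip_width: 0.0002
gripper_force: 0.8
```

{"api": "apply_moves", "payload": {"moves": [[0,0,0,0.002,0,0.001,-1],[0,0,0,0.002,0,0,-1],[0,0,0,0.002,0,0,-1],[0,0,0,0.002,0,0,-1],[0,0,0,0.001,0,0,-1],[0,0,0,0,0,0,-1],[0,0,0,0,0,0,-1],[0,0,0,0,0,0,-1]]}}

```text
clock: 19.68
tcp_pos: [0.4292, -0.1294, 0.0666]
orientation: [3.125, -0.317, 0.001]
contact_force: [-2.6, -0.6, -0.9]
grip_width: -0.0002
gripper_force: 0.8
```

```bash
python3 - <<'E'
from h import *
p,M,psi,o=state();d=p[:2]-V[:2];c,s=np.cos(V[2]),np.sin(V[2]);print('box',c*d[0]+s*d[1],-s*d[0]+c*d[1],p,o['contact_force'])
E
```

```text
box -0.1085431641333936 -0.00037567796588737143 [ 0.42918416 -0.12941241  0.06656811] [-2.59639833 -0.56843932 -0.92459578]
```

{"api": "apply_moves", "payload": {"moves": [[0,0,0,0.001,0,0,-1],[0,0,0,0.001,0,0,-1],[0,0,0,0.001,0,0,-1],[0,0,0,0,0,0,-1],[0,0,0,0,0,0,-1],[0,0,0,0,0,0,-1],[0,0,0,0,0,0,-1],[0,0,0,0,0,0,-1]]}}

```text
clock: 20.35
tcp_pos: [0.4293, -0.1295, 0.0661]
orientation: [3.125, -0.317, -0.007]
contact_force: [-8.7, 2.5, 6.8]
grip_width: 0.0001
gripper_force: 4.8
```

{"api": "apply_moves", "payload": {"moves": [[0,0,0,0.001,0,0,-1],[0,0,0,0,0,0,-1],[0,0,0,0,0,0,-1],[0,0,0,0,0,0,-1],[0,0,0,-0.006,0,0,-1],[0,0,0,-0.006,0,0,-1],[0,0,0,-0.004,0,0,-1],[0,0,0,0,0,0,-1]]}}

```text
clock: 21.02
tcp_pos: [0.4168, -0.127, 0.0665]
orientation: [3.125, -0.317, 0.001]
contact_force: [1.1, -0.2, -0.5]
grip_width: -0.0001
gripper_force: 0.0
```

{"api": "apply_moves", "payload": {"moves": [[0,0,0,0,0,-0.01,-1],[0,0,0,0,0,-0.02,-1],[0,0,0,0,0,-0.03,-1],[0,0,0,0,0,-0.03,-1],[0,0,0,0,0,-0.03,-1],[0,0,0,0,0,-0.03,-1],[0,0,0,0,0,-0.02,-1],[0,0,0,0,0,0,-1]]}}

```text
clock: 21.68
tcp_pos: [0.4203, -0.1274, 0.2417]
orientation: [3.124, -0.317, 0.015]
contact_force: [0.3, 0.1, 0.1]
grip_width: 0.0001
gripper_force: 0.0
```

```bash
python3 - <<'E'
from h import *
f=grab_frame('side')
cv2.imwrite('pics/f.png',cv2.resize(f[70:200,230:390],None,fx=4,fy=4))
# expected: lid front-left outer corner shut vs 0.04 rad up
for z in(.1005,.1077): print(proj('side',[*box(-.09,.135),z]),(proj('side',[*box(-.09,.135),z])-[230,70])*4)
for fi in(0,.15,.4): print(fi,[((proj('side',[*box(-.096-.04*np.sin(fi)-.003,y),.0965-.04*np.cos(fi)])-[230,70])*4).round(0) for y in(.03,-.03)])
print(state()[0],state()[3]['contact_force'])
E
```

```text
[323.96650954 159.342936  ] [375.86603815 357.371744  ]
[324.00838992 157.00214907] [376.03355968 348.00859628]
0 [array([420., 319.]), array([436., 270.])]
0.15 [array([429., 319.]), array([444., 270.])]
0.4 [array([443., 318.]), array([458., 269.])]
[ 0.41913132 -0.12727749  0.23939213] [-0.75808658  0.13633908 -0.07877571]
```

View pics/f.png

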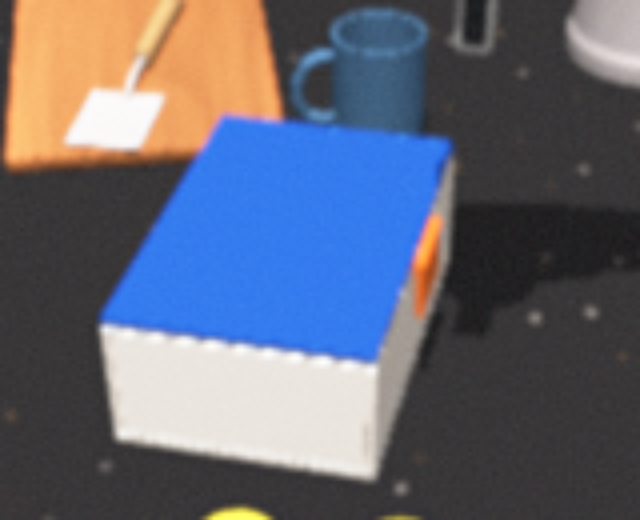

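The picture shows the lid corner at about (376,360) and the clip's lower end at (421,317). Both match the projections for a shut lid and a flat clip, and the robot is clear of everything.

```bash
python3 -c "
from bench import order
print(order.hand_in())"
```

```text
the job is handed in; nothing more can be done
None
```

I handed the job in: the yellow-capped jar (farthest to the robot's left) stands on the cork pad, the lid is shut and the clip is flat against the box front. The last picture confirmed the lid and clip; the jar was last seen upright on the pad before the lid closed. `hand_in` gave no verdict.

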